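# Shut the tasting chest and ring for pickup

## Task

The oak tasting chest is ready to go out: gently press its raised lid fully shut with the fingertips, then ring the desk bell that stands in front of the chest by pressing its plunger right down, and draw the hand away. Do not ring before the lid is shut. Do not touch the identical bell in front of the gift box, do not lift or shift the chest or its bell, and leave everything else where it stands.

Things in the scene. Friction and masses are not known exactly. Their poses are not given: they have to be found in the camera images.
- chest: dark brown oak tasting chest, 113 x 170 x 64 mm (x, y, z) when shut, 0.4 to 0.9 kg, loose on the counter; origin at the centre of its underside, z up, front faces -x, lid hinged along its back edge. The chest and the gift box swap stations from run to run
- chest_lid (a joint): hinge of the chest's lid, rad: 0 is shut, grows as it opens; starts between 0.3 and 0.6. The hinge is stiff: the lid stays where it is left, and 2 to 5 N straight down on its top, 60 mm in front of the hinge, swings it shut against a hard stop on the box
- lid_front (a point): middle of the front upper edge of the lid, moves with it; when shut it is 53 mm in front of the chest's origin and 64 mm above the counter. The lid is a flat panel 105 x 170 mm, its top 17 mm above the hinge line when shut
- chest_hinge (a point): middle of the lid's hinge line, at the back of the chest: 54 mm behind its origin and 47 mm above the counter; axes of the chest, the hinge turns about y
- chest_bell: desk bell to be rung, a silvery dome on a black foot with a small brass plunger on top, 72 mm across, 52 mm high, 0.19 kg, loose; origin at the centre of its underside. It stands in front of the chest, its centre about 120 mm from the chest's centre
- chest_bell_top (a point): centre of the top of that bell's plunger, 52 mm above the counter; the plunger is 11 mm across and stands 10 mm proud of the dome
- chest_bell_plunger (a joint): travel of that bell's plunger, m: 0 is up, 0.003 fully down (rung from 0.002); a spring holds it up, it starts to move at about 2 N, is fully down at about 3.5 N, and comes back when released
- gift_bell: the other desk bell, identical, in front of the gift box, not to be touched; origin at the centre of its underside
- gift_bell_plunger (a joint): travel of the other bell's plunger, m, 0 is up
- gift_box: square violet gift box with a ribbon and bow, 136 x 136 x 60 mm; origin at the centre of its underside
- card_terminal: black card terminal lying between the two stations, 150 x 62 x 24 mm; origin under its centre
- sample_dish: small round dish with chocolate squares, 67 mm across, 15 mm high; origin under its centre
- pick_cup: glass with wooden picks, 47 mm across, 96 mm high; origin under its centre
- wax_stamp: seal stamp standing upright, 25 mm across, 78 mm high; origin under its centre
- order_block: block of paper slips, 100 x 70 x 14 mm; origin under its centre
- ribbon_spool: reel of ribbon lying flat, 64 mm across, 20 mm high; origin under its centre
- water_bottle: water bottle, 65 mm across, 207 mm high; origin under its centre
Mind the look-alikes: they are no part of the job. What is shaped like the chest_bell but turquoise is not meant.

How it is judged:
By the outcome, as a careful person would: the job done as asked, in the order asked, and still so for the second after the job is handed in, with the robot touching nothing.
It also fails if it takes over 40 s, if anything falls off the work surface, if the arm or the gripper's body presses on something with over 40 N, if the wrist force passes 120 N, or if a joint passes its speed limit or range.

## Robot

A 7-joint arm with a two-finger parallel gripper is mounted at the origin on a cart in front of the work surface, level with it; the furniture and walls round the work are solid. World frame = base frame: x ahead of the robot, y to its left, z up, the work surface at z = 0. Lengths are in m, angles in rad, forces in N, time in s.
With the tool pointing down it reaches from about 0.425 to 0.825 m from the base axis. Payload 3.6 kg.
Tool frame: the origin (TCP) lies where the fingers leave the gripper's body, on its centre line; the fingertips stand 73 mm ahead of it and the grasp point (between the pads) lies 54 mm ahead of it; x points along the fingers, y is the direction in which the jaws open and shut, and the axes are right-handed (so a half turn about x gives the same grasp; the last joint's range is limited). The gripper opens to 85 mm and grips with 20 to 120 N. Pads are 22 mm wide; open, the fingers measure 114 mm over their backs; the gripper's body (76 mm by 85 mm) begins 54 mm behind the grasp point. The pads swing forward as they close: fully open they stand 13 mm farther back than shut.
Start: joints at [-0.026, 0.615, -0.013, 1.423, 0.008, 1.103, -0.04], TCP at [0.65, 0, 0.304] pointing down, gripper open.
Joint ranges: [-3.12, 3.12], [-0.3, 2.06], [-1.34, 1.32], [0.26, 2.42], [-1.36, 4.5], [0.01, 1.98], [-2.84, 2.84]. Speed limits (rad/s): [2.79, 2.79, 3.14, 3.14, 3.14, 3.14, 3.14].

## Interface

Orientations are given as a unit quaternion [x, y, z, w].
In Python, from station import arm, snapshot, camera_info, ticket gives the robot as it stands. Calls block until the motion is done:
- arm.movep(position, orientation): joint-space move of the TCP to a pose.
- arm.line_to(position, velocity=0.15, ori=None): straight line of the TCP; ori=None keeps the orientation; velocity is the mean speed in m/s.
- arm.move_j(angles): joint-space move.
- arm.move_gripper(opening, effort=None): opening from 0.0 (shut) to 1.0 (fully open); effort is the grip in N (None keeps the last); returns when the fingers have stopped.
- arm.pause(seconds).
- arm.ik(position, orientation): joint angles nearest the present ones, or None.
- snapshot(name): name is "scene" or "side" or "wrist"; returns the picture (400x640x3 uint8, blue, green, red); there is no depth.
- camera_info(name): a dict with "fx", "fy", "cx", "cy" (pixels), "R" (3x3) and "t" (3): a world point X has camera coordinates R X + t; the wrist camera has in their place "T_tool_cam" (4x4, takes a point from camera to tool coordinates, whose origin is the TCP and whose axes are the tool frame's). Camera axes: x right, y down, z forward; pixel columns grow to the right and rows downward; lengths in m; the calibration is good to about 2 mm. A picture is of the moment at which its call begins: read the wrist's pose just before it. camera_info takes no time and is no camera call.
A pose or a line that the arm cannot do raises arm.MotionError and nothing moves.
- ticket.finish_job(): hands the job in, once; it reports no verdict.
Readings, each from a call of its own:
- arm.read_time(): time.
- arm.read_joint_positions(): joint angles.
- arm.read_dq(): joint speeds.
- arm.read_effort(): joint torques, N m.
- arm.read_tool_pos(): TCP position.
- arm.read_eef_rot(): TCP orientation.
- arm.read_ft_force(): force on the tool from outside, world axes, zero at the start.
- arm.read_wrist_torque(): the same for the moment, N m.
- arm.read_opening(): opening from 0.0 (shut) to 1.0 (fully open).
Only numpy, scipy, OpenCV 4.12 (cv2) and the standard library are available. Lean on these libraries where they do the work, as an engineer would, in place of code of your own. Each camera call takes 0.05 s, during which the arm holds its last target.

## Working session

There is one attempt and no reset: what is moved stays moved. The work goes in short steps, each a Python script; the robot and the scene stay as the last script left them, time stands still between calls to the robot, and variables do not carry over. Pictures are saved under pics/ and viewed, and the job is handed in when it is done.

```bash
mkdir -p pics; ls
python3 - <<'E'
from station import arm,snapshot,camera_info
import cv2
for n in("scene","side","wrist"):
    cv2.imwrite(f"pics/{n}0.png",snapshot(n))
    print(n,camera_info(n))
print(arm.read_time(),arm.read_tool_pos(),arm.read_eef_rot(),arm.read_ft_force())
E
```

```text
pics
scene {'fx': 516.2558002035757, 'fy': 516.2558002035757, 'cx': 311.7388853406574, 'cy': 187.4625926283129, 'R': array([[-0.49166719, -0.87062627, -0.01653112],
       [-0.59162651,  0.34791741, -0.7272768 ],
       [ 0.63893775, -0.34779789, -0.68614516]]), 't': array([0.50401264, 0.27748153, 1.40874133])}
side {'fx': 439.04944338826397, 'fy': 439.04944338826397, 'cx': 318.46502571792405, 'cy': 202.3120310737801, 'R': array([[-0.84589726, -0.53320236,  0.01237173],
       [-0.3307044 ,  0.50616374, -0.79651294],
       [ 0.41844046, -0.67785951, -0.60449489]]), 't': array([0.60694388, 0.10589745, 1.4397392 ])}
wrist {'fx': 303.84122532499316, 'fy': 303.84122532499316, 'cx': 317.831589972274, 'cy': 202.74979665065084, 'T_tool_cam': array([[ 2.09687549e-04, -3.09210097e-01,  9.50993729e-01,
        -6.93717503e-02],
       [ 9.99999971e-01, -4.58316058e-05, -2.35394968e-04,
        -5.33020750e-04],
       [ 1.16372071e-04,  9.50993751e-01,  3.09210079e-01,
        -7.98875872e-02],
       [ 0.00000000e+00,  0.00000000e+00,  0.00000000e+00,
         1.00000000e+00]])}
0.15 [ 6.49564369e-01 -6.63306648e-06  3.02967700e-01] [ 0.49947259  0.50051325 -0.50050102  0.4995121 ] [ 0.18246434 -0.35807318 -0.43371859]
```

View pics/scene0.png

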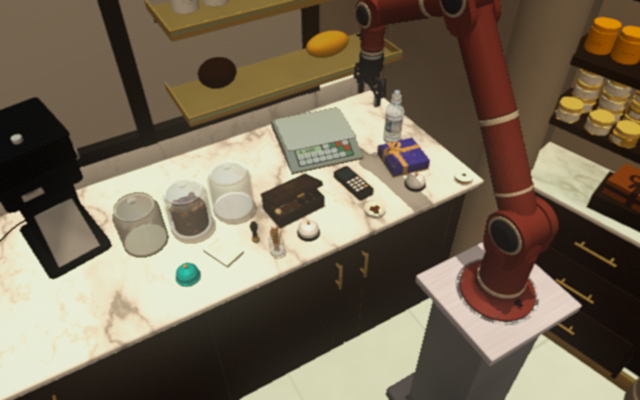

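View pics/side0.png

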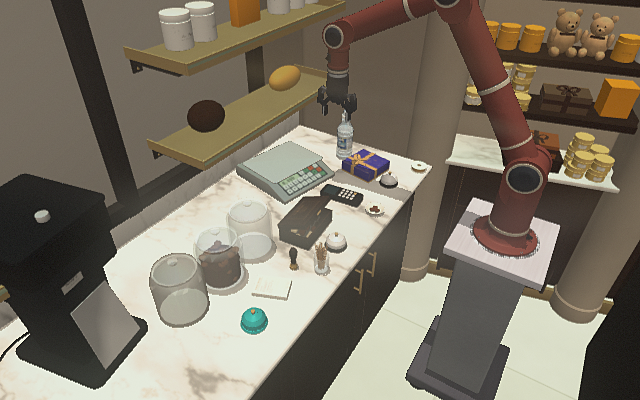

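View pics/wrist0.png

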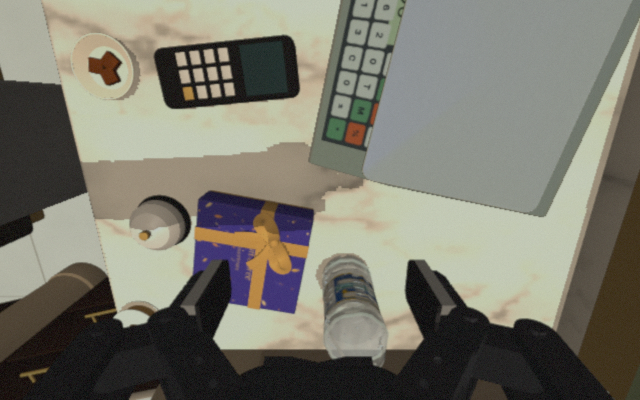

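The scene view shows the chest at about (293,200) with its bell at (308,229), and the gift bell at (415,181). In the side view the chest is at (305,220) and its bell at (336,241). I'll cast rays for a rough position, then look closer.

```bash
cat > h.py <<'E'
from station import arm,snapshot,camera_info
import numpy as np, cv2
from scipy.spatial.transform import Rotation as Ro
def cam(name,pose=None):
    c=camera_info(name);K=np.array([[c['fx'],0,c['cx']],[0,c['fy'],c['cy']],[0,0,1]])
    if name!='wrist': R,t=c['R'],c['t']
    else:
        p,q=pose; T=np.eye(4);T[:3,:3]=Ro.from_quat(q).as_matrix();T[:3,3]=p
        M=np.linalg.inv(T@c['T_tool_cam']);R,t=M[:3,:3],M[:3,3]
    return K,R,t
def ray(C,uv):
    K,R,t=C; d=R.T@np.linalg.inv(K)@[uv[0],uv[1],1]; return -R.T@t,d
def onz(C,uv,z):
    o,d=ray(C,uv); return o+d*(z-o[2])/d[2]
def tri(Cs,uvs):
    A=0;b=0
    for C,uv in zip(Cs,uvs):
        o,d=ray(C,uv);d=d/np.linalg.norm(d);P=np.eye(3)-np.outer(d,d);A=A+P;b=b+P@o
    X=np.linalg.solve(A,b)
    return X,[proj(C,X)-uv for C,uv in zip(Cs,uvs)]
def proj(C,X):
    K,R,t=C; v=K@(R@np.asarray(X)+t); return v[:2]/v[2]
E
python3 - <<'E'
from h import *
S,D=cam('scene'),cam('side')
print(onz(S,(308,219),.05),onz(D,(337,234),.05))
print(onz(S,(415,173),.05), onz(S,(293,200),.05))
s=cv2.imread('pics/scene0.png')[150:270,220:360];d=cv2.imread('pics/side0.png')[180:285,250:390]
cv2.imwrite('pics/z1.png',cv2.resize(s,None,fx=5,fy=5,interpolation=2));cv2.imwrite('pics/z2.png',cv2.resize(d,None,fx=5,fy=5,interpolation=2))
q=[0.5,0.5,-0.5,0.5]
for y in (.2,.3,.35,.4):
  for x in (.5,.55,.6,.65,.7): print(x,y,arm.ik([x,y,.3],q) is not None, arm.ik([x,y,.14],q) is not None)
E
```

```text
[0.44719075 0.33824901 0.05      ] [0.43272073 0.34558434 0.05      ]
[ 0.45015657 -0.06314683  0.05      ] [0.54120831 0.3391248  0.05      ]
0.5 0.2 True True
0.55 0.2 True True
0.6 0.2 True True
0.65 0.2 True True
0.7 0.2 True True
0.5 0.3 True True
0.55 0.3 True True
0.6 0.3 True True
0.65 0.3 True True
0.7 0.3 True True
0.5 0.35 True True
0.55 0.35 True True
0.6 0.35 True True
0.65 0.35 True True
0.7 0.35 True True
0.5 0.4 True True
0.55 0.4 True True
0.6 0.4 True True
0.65 0.4 True True
0.7 0.4 True True
```

View pics/z1.png

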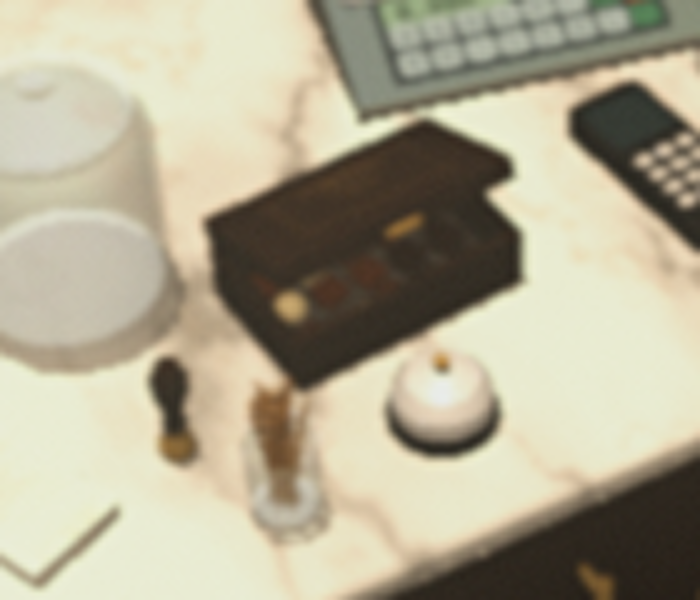

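View pics/z2.png

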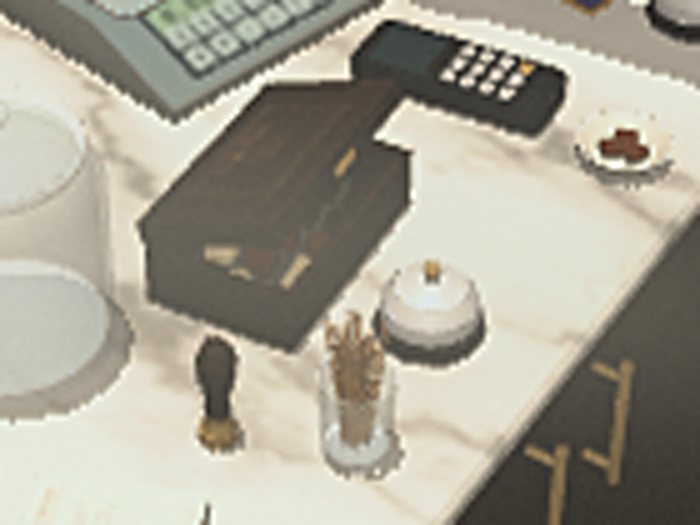

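Plunger top is at about (308.2,222.2) in scene and (336.4,234.2) in side. The lid is up, front toward -x. Next, a wrist view over the chest.

Run:
```python
from h import *
S,D=cam('scene'),cam('side')
print(tri([S,D],[(308.2,222.2),(336.4,234.2)]))
q=arm.read_eef_rot()
arm.movep([.52,.37,.33],q)
p,q=arm.read_tool_pos(),arm.read_eef_rot()
im=snapshot('wrist');cv2.imwrite('pics/w1.png',im);np.save('w1.npy',np.r_[p,q])
cv2.imwrite('pics/w1b.png',cv2.resize(np.clip(im*1.0*1.6,0,255).astype('uint8'),(800,500)))
print(p,q,arm.read_time(),arm.read_ft_force())
```

```text
(array([0.43641905, 0.34357208, 0.04727973]), [array([0.02083994, 0.37114663]), array([-0.13604543, -0.3302357 ])])
[0.52148335 0.36781404 0.32987441] [-0.50017915 -0.49891836  0.50161746 -0.49928069] 1.6583 [-0.38443285  0.0600252  -0.17045324]
```

View pics/w1b.png

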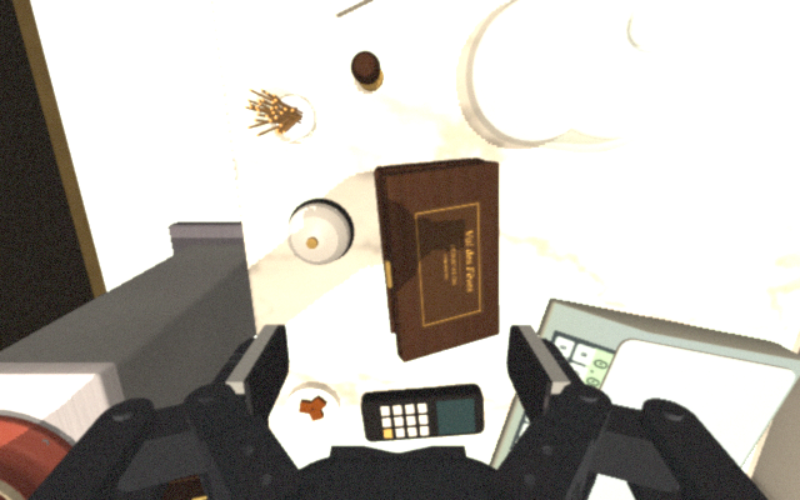

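The wrist view, halved back to native pixels, gives the plunger at (250,194), lid front corners at about (302,135) and (322,286), and back corners at (399,129) and (399,270). I'll enlarge these to pin them down.

Run:
```python
from h import *
im=cv2.imread('pics/w1.png')[115:295,285:415]
cv2.imwrite('pics/w1c.png',cv2.resize(np.clip((im/255.)**.6*255,0,255).astype('uint8'),None,fx=3.3,fy=3.3,interpolation=2))
s=cv2.imread('pics/scene0.png')[165:235,255:335]
cv2.imwrite('pics/z3.png',cv2.resize(np.clip((s/255.)**.5*255,0,255).astype('uint8'),None,fx=8,fy=8,interpolation=2))
```

```text
(no output)
```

View pics/w1c.png

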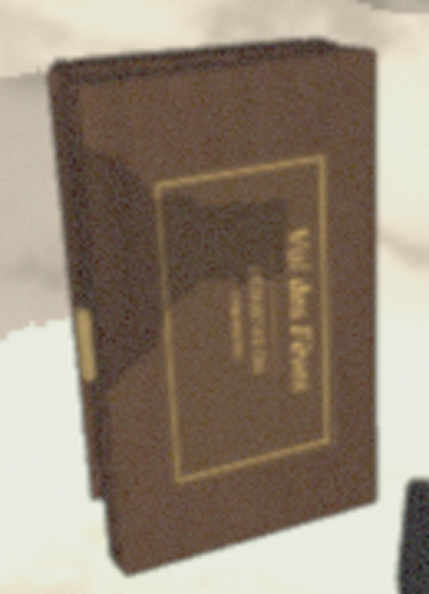

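View pics/z3.png

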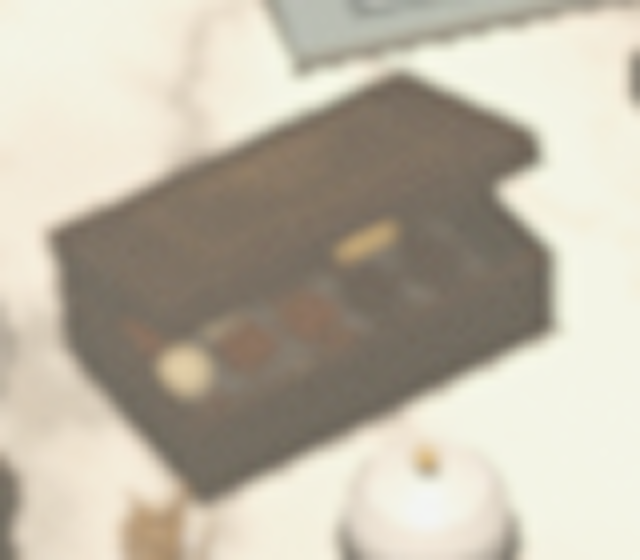

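Run:
```python
from h import *
S,D=cam('scene'),cam('side');w=np.load('w1.npy');W=cam('wrist',(w[:3],w[3:]))
f=lambda x,y:(285+x/3.3,115+y/3.3)
print('plunger',tri([S,D,W],[(308.2,222.2),(336.4,234.2),(250.4,193.6)]))
bl=onz(W,f(377,50),.063);br=onz(W,f(377,500),.063);print('back',bl,br,np.linalg.norm(bl-br))
print('backscene',onz(S,(261.5,194.4),.063),onz(S,(305.3,174),.063))
u=(bl-br)/np.linalg.norm(bl-br); print('yaw',np.arctan2(-u[0],u[1]))
for n,b,px in(('l',bl,f(80,80)),('r',br,f(128,575))):
    o,d=ray(W,px); s=-((o-b)@u)/(d@u); X=o+s*d; print(n,X,X-b,np.linalg.norm(X-b))
print('fr',tri([S,W],[(322.3,181.9),f(128,575)]))
# base corners from scene front bottom
print('base front',onz(S,(280.6,227.6),0),onz(S,(324.4,206.4),0))
```

```text
plunger (array([0.43784926, 0.34301143, 0.04553002]), [array([-0.03635906,  0.39607621]), array([-0.46303552, -0.17220839]), array([-0.62657093,  0.8679681 ])])
back [0.60862843 0.4200151  0.063     ] [0.6218547  0.25373364 0.063     ] 0.16680664768623335
backscene [0.60078779 0.41772733 0.063     ] [0.61479967 0.25443875 0.063     ]
yaw 0.07937432233900665
l [0.51181436 0.41231437 0.07760349] [-0.09681407 -0.00770073  0.01460349] 0.09821164442067579
r [0.52697408 0.2461867  0.1002372 ] [-0.09488062 -0.00754694  0.0372372 ] 0.10220517348099839
fr (array([0.52705681, 0.24159084, 0.0925481 ]), [array([ 0.10367969, -0.12138857]), array([-0.05263494, -0.43590759])])
base front [0.49966053 0.40665229 0.        ] [0.51034162 0.24422809 0.        ]
```

Chest: centre about (0.560,0.331), yaw about 0.07, lid front about 95 mm high. Bell plunger: (0.437,0.343). Next I'll close the jaws and press the lid down at a point 85 mm in front of the hinge, in small steps with force monitoring.

Run:
```python
from h import *
arm.move_gripper(0.0,20)
q=np.array([.5,.5,-.5,.5])
arm.movep([.53,.329,.21],q)
arm.pause(.2)
b=np.mean([arm.read_ft_force() for _ in range(5)],axis=0);np.save('b.npy',b);print('bias',b,arm.read_opening(),arm.read_time())
arm.line_to([.53,.329,.182],.06)
z=.182;log=[]
while z>.130:
    z-=.002
    arm.line_to([.53,.329,z],.04)
    f=arm.read_ft_force()-b; log.append((round(z,3),round(arm.read_tool_pos()[2],4),*np.round(f,1)))
    if f[2]>9 or np.linalg.norm(f)>12: break
for l in log:print(*l)
print(arm.read_time())
cv2.imwrite('pics/s2.png',cv2.resize(snapshot('side')[160:300,230:400],None,fx=4.5,fy=4.5,interpolation=2))
```

```text
bias [-0.22965415 -0.34351085 -0.78310651] -0.0010242679577107277 3.2
0.18 0.1802 0.2 0.7 0.4
0.178 0.1779 0.6 0.7 1.2
0.176 0.1758 0.4 0.2 0.3
0.174 0.1738 1.0 0.4 -0.0
0.172 0.172 -0.4 0.7 0.8
0.17 0.17 0.3 0.2 1.9
0.168 0.1679 -0.2 0.4 1.9
0.166 0.1658 -1.0 0.5 1.0
0.164 0.1638 0.3 1.0 1.5
0.162 0.1617 0.3 1.3 1.2
0.16 0.1598 -1.0 0.6 2.0
0.158 0.1578 0.5 0.2 0.6
0.156 0.1558 0.3 0.3 1.3
0.154 0.1538 -0.0 1.0 0.6
0.152 0.1518 0.8 1.0 1.1
0.15 0.1498 0.7 0.8 0.6
0.148 0.1478 0.7 0.9 0.8
0.146 0.1458 -0.3 0.4 1.1
0.144 0.1438 -0.1 0.9 0.2
0.142 0.1418 1.2 0.3 1.2
0.14 0.1398 0.1 0.0 0.9
0.138 0.1378 0.9 -0.3 1.1
0.136 0.1368 -0.3 -0.5 5.2
0.134 0.1366 -3.1 -1.8 14.7
9.8167
```

View pics/s2.png

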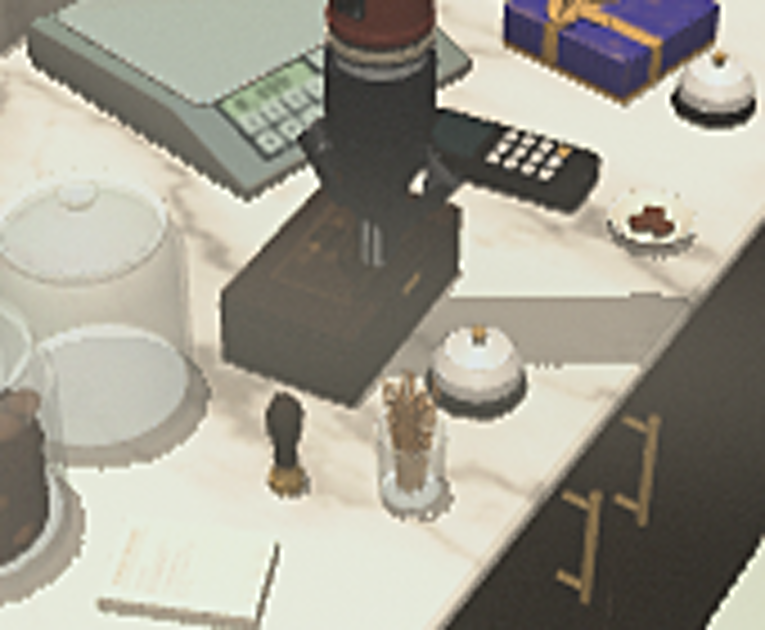

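The side view shows the lid flat on the box, and the hard stop came at tip z of about 0.0636 (force rose to 15 N), so it is shut. I'll lift straight up and recheck the lid and plunger from the wrist.

Run:
```python
from h import *
arm.line_to([.53,.329,.16],.08)
q=np.array([.5,.5,-.5,.5])
arm.movep([.46,.35,.24],q)
arm.pause(.2)
p,q=arm.read_tool_pos(),arm.read_eef_rot();np.save('w2.npy',np.r_[p,q])
im=snapshot('wrist');cv2.imwrite('pics/w2.png',im)
cv2.imwrite('pics/s3.png',cv2.resize(snapshot('side')[160:300,230:400],None,fx=4.5,fy=4.5,interpolation=2))
W=cam('wrist',(p,q));print(p,arm.read_time(),proj(W,[.437,.343,.052]))
hsv=cv2.cvtColor(im,cv2.COLOR_BGR2HSV);m=cv2.inRange(hsv,(8,90,80),(28,255,255))
n,_,st,c=cv2.connectedComponentsWithStats(m)
for i in range(1,n):
    if st[i,4]>25:print(st[i],c[i],onz(W,c[i],.052))
```

```text
[0.4607292  0.34867365 0.23841041] 11.15 [292.11203905 204.8641235 ]
[344  12  28  27 312] [355.02884615  28.68910256] [0.48787412 0.48137111 0.052     ]
[ 232   21   59   60 1350] [261.3362963   52.80296296] [0.41705897 0.46528461 0.052     ]
[ 395  158   78  120 1174] [432.00425894 214.45059625] [0.56209226 0.33371397 0.052     ]
[451 186  11  18 151] [455.8013245  195.22516556] [0.58089628 0.35165956 0.052     ]
[288 197  12  12 115] [293.54782609 202.3826087 ] [0.43833761 0.34531412 0.052     ]
[441 196   4  47  94] [442.08510638 218.86170213] [0.57164554 0.32946491 0.052     ]
[431 200   9  42 258] [434.74031008 219.76744186] [0.56514118 0.32860193 0.052     ]
[449 206  12  17 140] [453.82142857 213.92857143] [0.58155397 0.33417807 0.052     ]
[363 208   6  27 130] [365.94615385 221.13846154] [0.50322884 0.32738089 0.052     ]
[423 208   6  27 117] [425.76068376 220.84615385] [0.55716764 0.32757217 0.052     ]
[448 225  12  26 221] [452.8959276  236.62443439] [0.58374386 0.31197939 0.052     ]
[223 340  10   6  27] [227.77777778 343.11111111] [0.36544463 0.19089866 0.052     ]
```

View pics/w2.png

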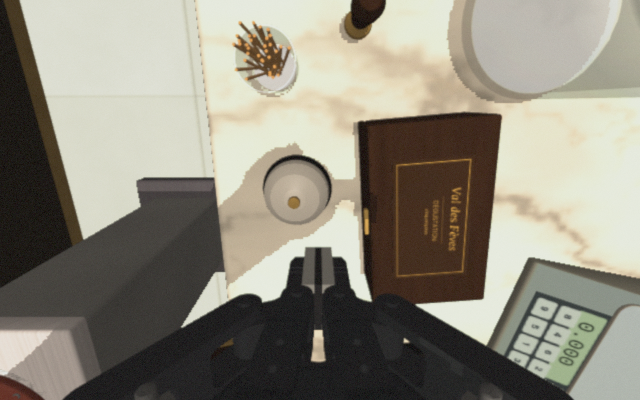

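View pics/s3.png

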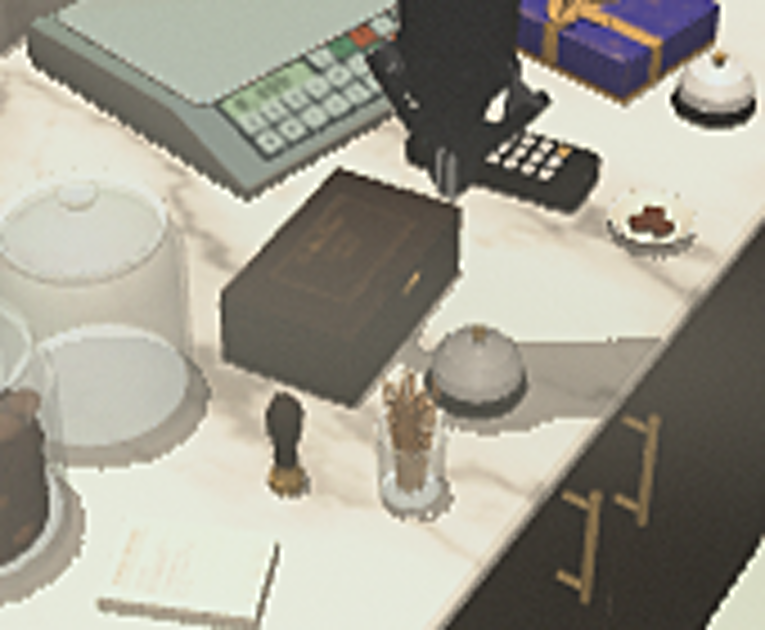

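The lid is flat and shut in both views. The plunger is at (293.5,202.4) in the wrist view, which is (0.438,0.345). Now I'll ring the bell.

Run:
```python
from h import *
q=np.array([.5,.5,-.5,.5]);x,y=.438,.3445
arm.movep([x,y,.17],q);arm.pause(.2)
b=np.mean([arm.read_ft_force() for _ in range(5)],axis=0)
arm.line_to([x,y,.131],.08)
print(arm.read_tool_pos(),arm.read_time())
z=.131;log=[]
while z>.1145:
    z-=.001
    arm.line_to([x,y,z],.03)
    f=np.mean([arm.read_ft_force() for _ in range(3)],axis=0)-b; log.append((round(z,4),*np.round(arm.read_tool_pos(),4),*np.round(f,1)))
    if f[2]>8 or np.linalg.norm(f)>12: break
for l in log:print(*l)
arm.pause(.2);print(arm.read_ft_force()-b,arm.read_tool_pos())
cv2.imwrite('pics/s4.png',cv2.resize(snapshot('side')[160:300,230:400],None,fx=4.5,fy=4.5,interpolation=2))
print(arm.read_time())
```

```text
[0.43814983 0.34461986 0.13100847] 12.3833
0.13 0.4382 0.3446 0.1304 1.0 0.3 0.7
0.129 0.438 0.3445 0.1291 0.7 0.9 0.9
0.128 0.438 0.3444 0.1279 0.7 0.1 0.3
0.127 0.4379 0.3445 0.1269 0.9 -0.3 -0.4
0.126 0.438 0.3445 0.1259 -0.1 -0.0 -0.2
0.125 0.4379 0.3445 0.1249 -0.1 0.1 -0.2
0.124 0.4381 0.3446 0.1242 -0.1 0.1 2.5
0.123 0.4381 0.3445 0.1231 -0.6 -0.9 3.2
0.122 0.4381 0.3445 0.122 0.5 -1.2 4.0
0.121 0.4381 0.3446 0.1217 -0.8 -1.5 7.4
0.12 0.4381 0.3446 0.1216 -1.5 -2.7 12.5
[-2.44062661 -2.23822625 12.34196905] [0.43809608 0.34454991 0.1215446 ]
15.3833
```

View pics/s4.png

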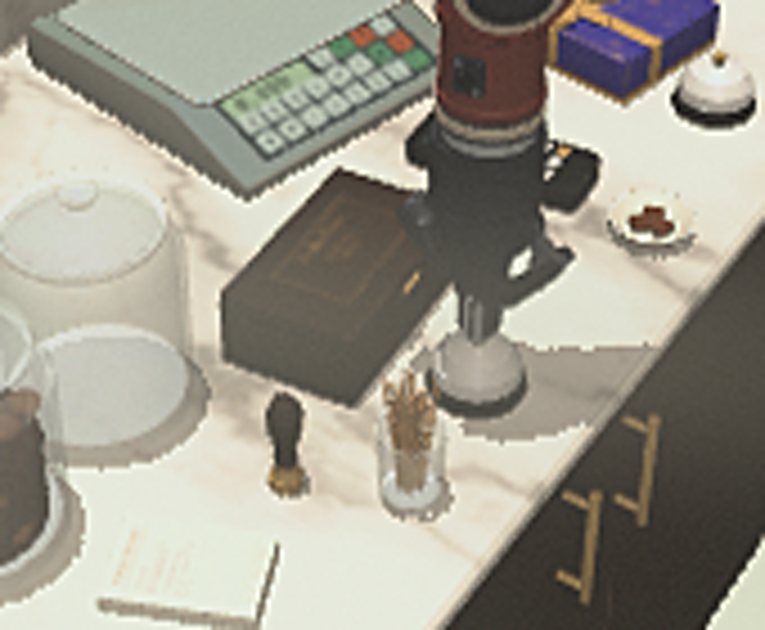

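The force profile matches the spring: 2.5 N rising to 4 N over about 3 mm, then a hard stop at tip z of about 0.0486. The bell is rung. I'll withdraw and check.

Run:
```python
from h import *
arm.line_to([.438,.3445,.2],.1)
arm.line_to([.46,.35,.24],.15)
arm.line_to([.52,.33,.32],.15)
arm.pause(.3)
p,q=arm.read_tool_pos(),arm.read_eef_rot()
cv2.imwrite('pics/s5.png',cv2.resize(snapshot('side')[160:300,230:400],None,fx=4.5,fy=4.5,interpolation=2))
im=snapshot('wrist');W=cam('wrist',(p,q));uv=proj(W,[.438,.345,.052]);print(uv)
hsv=cv2.cvtColor(im,cv2.COLOR_BGR2HSV);m=cv2.inRange(hsv,(8,90,80),(28,255,255))
n,_,st,c=cv2.connectedComponentsWithStats(m)
for i in range(1,n):
    if st[i,4]>15 and np.linalg.norm(c[i]-uv)<15:print(c[i],onz(W,c[i],.052))
print(p,arm.read_ft_force(),arm.read_time())
```

```text
[245.92373235 164.89836033]
[246.46376812 164.85507246] [0.43860901 0.34504957 0.052     ]
[0.519485   0.33023712 0.31952664] [-1.13825317 -0.28823368 -0.08402643] 18.025
```

View pics/s5.png

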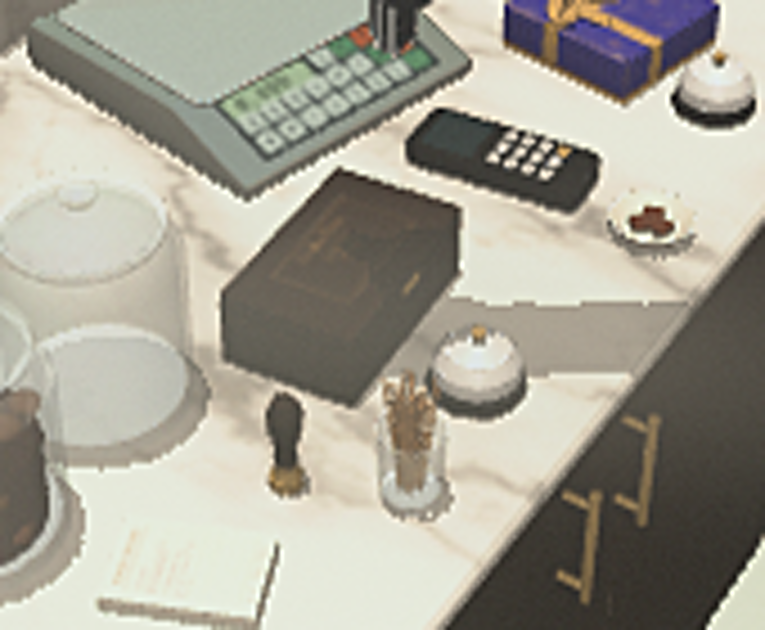

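The lid is shut, the bell hasn't moved, everything else is in place and the hand is clear.

```bash
python3 -c "
from station import ticket;print(ticket.finish_job())"
```

```text
the job is handed in; nothing more can be done
None
```

The chest lid is shut, its bell has been rung, and the job is handed in. It took about 18 s of the 40 s allowed.

- **Lid:** I pressed it down with the closed fingertips, about 85 mm in front of the hinge, until it hit the hard stop. The fingertips stopped at about 64 mm height with about 15 N on them. The side and wrist pictures, taken before ringing, showed it flat.
- **Bell:** I pressed the plunger down about 3 mm, with the force rising from 2.5 to 4 N. It then hit a hard stop, and I let the force reach about 12.5 N before lifting away. There is no direct reading of the plunger, so I judge it rung from that force and travel.
- **Last checks:** After I withdrew, the bell's plunger measured within 1 mm of where it was before. The side picture showed the lid still shut and the chest in the same place. The gift bell and the other nearby things also looked unmoved, and nothing was touching the hand.
- **Disagreements:** My first pick of the lid's front-left corner disagreed with the other views about how far open the lid was, so I found the lid by touch instead. The cameras also differed by 1–2 mm on the plunger's position, which did not matter for the press.

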